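# Turn a blind flange over in the tip-over tray and lay it out

### The job

The square blind flange lies in the tip-over tray with its raised sealing face down. Swing the tray over by its bar until the flange tumbles onto the tray's second leaf with the raised face up. Then take it out and lay it gently, raised face up, flat in the middle of the square plywood board; do not let it fall on the bench, and leave the ball valve and the pipe coupling where they are.

Things in the scene. Friction and masses are not known exactly. Their poses are not given: they have to be found in the camera images.
- flange_center (a point): Centre (half-way through) of the loose steel blind flange: plate 56 x 56 x 11 mm with 4 small holes and, on one side, a round raised face 40 mm across, 3 mm high; 14 mm in all, about 0.3 kg. z points out of the PLAIN back: up at the start, down once the raised face is up. x, y along its edges. Starts on the tray's first leaf, about 40 mm from the hinge axis, anywhere within 14 mm of mid width.
- tray (a joint): Swing of the aluminium tray, an L of two flat leaves at a right angle. At 0 (start) the first leaf is level and the second upright; at 1.571 the second is level and the first upright; stop at 2.06. The flange falls over onto the second leaf when the first is 10 to 20 degrees past upright: go to about 2.0. Stiff hinge (0.6 N m, 3 to 9 N at the bar): stays where left; the falling flange jogs it.
- hinge (a point): Middle of the hinge axis = inner corner of the leaves, 100 mm above the bench, fixed. Its y is the axis; its x is level, the way the second leaf goes over; z up. At 0 the first leaf (62 mm long, no end lip) reaches to -x. Grey fixed stand: cheeks 12 mm thick, 100 mm out at either side, up to 16 mm above the axis; 8 mm base plate reaching 53 mm to +x.
- tray_bar (a point): Middle of the tray's bar handle: round, 12 mm thick, 110 mm long, parallel to the axis, on two stubs beyond the second leaf's edge, with 45 mm open between leaf and bar. In the tray's frame (hinge frame at 0, turning with it) it lies at x = 2, z = 130 mm from the axis: 230 mm above the bench at the start, 40 mm at the stop. It turns in a pinch from above, so a hand pointing down can follow it.
- second_leaf (a point): On the inner surface of the second leaf, mid width, 40 mm from the axis; x points out through its back, z from hinge to bar. The leaf is 80 mm long and 164 mm wide inside, with a 9 mm lip along its free edge; both leaves have 10 mm lips along their sides. The tumbled flange lies on it anywhere between corner and end lip.
- board_top (a point): Centre of the top of the fixed square plywood board, 150 x 150 mm, top 18 mm above the bench. z up, x and y along its edges. Tray and board stand one on each side of the bench, either way round.
- valve_center (a point): Middle of a brass ball valve lying loose between tray and board, about 100 mm long with its lever, 52 mm high; a bystander.
- coupling_center (a point): Middle of a pipe coupling, a steel ring 44 mm across and 35 mm high, standing loose between tray and board; a bystander.
There are look-alikes about, which are no part of the job. What is shaped like the part that bears flange_center but blue or turquoise is not meant.

How it is judged:
By the outcome, as a careful person would: the job done as asked, in the order asked, and still so for the second after the job is handed in, with the robot touching nothing.
It also fails if it takes over 58 s, if anything falls off the work surface, if the arm or the gripper's body presses on something with over 40 N, if the wrist force passes 120 N, or if a joint passes its speed limit or range.

### The arm

A 6-joint arm with a two-finger parallel gripper is mounted at the origin on the work surface. World frame = base frame: x ahead of the robot, y to its left, z up, the work surface at z = 0. Lengths are in mm, angles in rad, forces in N, time in s.
With the tool pointing down it reaches from about 350 to 975 mm from the base axis. Payload 7.1 kg.
Tool frame: the origin (TCP) lies on the front face of the gripper's body, between the roots of the fingers; the fingertips stand 80 mm ahead of it and the grasp point (between the pads) lies 61 mm ahead of it; z points along the fingers, y is the line along which they close (so a half turn about z gives the same grasp; the last joint's range is limited). The gripper opens to 88 mm and grips with 3 to 60 N. Pads are 20 mm wide; open, the fingers measure 115 mm over their backs; the gripper's body (75 mm by 178 mm) begins 61 mm behind the grasp point.
Start: joints at [1.237, 0.423, 1.63, -0, 1.089, -0.019], TCP at [193.485, 594.28, 302.675] pointing down, gripper open.
Joint ranges: [-3, 3], [-0.9, 2.11], [0.09, 2.58], [-1.31, 4.45], [0.11, 2.69], [-2.54, 2.54]. Speed limits (rad/s): [2.39, 2.39, 3.01, 3.14, 3.14, 3.14].

### API

Orientations are given as a rotation vector (axis times angle).
In Python, from workcell import readout, vision, close_job gives the robot as it stands.
- The arm moves only by the tool servo_tool, never from a script. Its argument "plan" is a list that holds one entry, the list of rows, each a list of 7 numbers: the gripper command: -1 is fully open, 1 is shut, values between are in proportion, then the shift along the world's x, y, z in units of 40 mm (1.0 is 40 mm), then the turn, a rotation vector about the world's x, y, z in units of 5 degrees (1.0 is 5 degrees). A call has 1 to 5 rows; each row shifts and turns the commanded pose from where the row before left it; what a row does not reach is not made up. A row lasts 1/12 s, in which the tool goes at most 41.7 mm and 7.16 degrees, less where a joint would pass 70% of its speed; a pose out of reach is approached as far as the arm can. A call is refused whole if a number of a shift passes 1 or a number of a turn 1, either way. A call with a gripper value outside its range is refused whole. The fingers move at their own pace and stop on an object; the grip force is fixed at half the most. Time passes only in rows, so rows that do not move let the fingers close. It gives the time, the measured TCP pose, the force, the opening and the grip force at its end, in the units of the state.
- readout.get_obs(): the state, without advancing time (a new reading comes with each control period).
- vision.get_image(name): name is "side" or "top" or "wrist"; returns the picture (400x640x3 uint8, red, green, blue); there is no depth.
- vision.camera_params(name): a dict with "fx", "fy", "cx", "cy" (pixels), "rvec" (rotation vector, rad) and "tvec" (3), from world to camera coordinates, as OpenCV has them; the wrist camera has in their place "hand_eye" (4x4, takes a point from camera to tool coordinates, whose origin is the TCP and whose axes are the flange's). Camera axes: x right, y down, z forward; pixel columns grow to the right and rows downward; lengths in mm; the calibration is good to about 2 mm. A picture is of the moment at which its call begins: read the wrist's pose just before it. camera_params takes no time and is no camera call.
- close_job(): hands the job in; it is judged then, once.
The state is a dict: "t": time; "qpos": joint angles; "qvel": joint speeds; "joint_torque": joint torques, N m; "ee_pos": TCP position; "orientation": TCP orientation; "ft_force": force on the tool from outside, world axes, zero at the start; "moment": the same for the moment, N m; "width": finger opening in mm; "grasp_force": force on a finger pad.
Only numpy, scipy, OpenCV 4.12 (cv2) and the standard library are available. Lean on these libraries where they do the work, as an engineer would, in place of code of your own. Each camera call takes 0.05 s, during which the arm holds its last target. There are 200 camera calls.

## Working session

There is one attempt and no reset: what is moved stays moved. The work goes in short steps, Python scripts to look and compute and a tool call to move; the robot and the scene stay as the last step left them, time stands still between calls to the robot, and variables do not carry over. Pictures are saved under pics/ and viewed, at most 10 in all, crops included, and the job is handed in when it is done.

Besides the shell and the picture viewer there is one more tool, called after "Call:" as a command line: name --argument value ..., lists and objects as JSON in quotes. servo_tool: Moves the arm, as the interface text tells. Its arguments: {"type":"object","properties":{"plan":{"type":"array"}},"required":["plan"]}

```bash
mkdir -p pics; ls; python3 - <<'E'
from workcell import readout, vision
import cv2
print(readout.get_obs())
for n in ("top","side","wrist"):
    im=vision.get_image(n); cv2.imwrite(f"pics/{n}0.png",im[:,:,::-1]); print(n,vision.camera_params(n))
E
```

```text
pics
{'t': 0.0, 'qpos': array([ 1.23703211e+00,  4.23839105e-01,  1.63068956e+00, -5.75623353e-06,
        1.08859975e+00, -1.90011009e-02]), 'qvel': array([-0.00057813, -0.00152111, -0.00025294, -0.00032998,  0.00268522,
        0.00214553]), 'joint_torque': array([-1.72379590e-03, -5.44619608e+01, -2.73668772e+01,  6.41619111e-02,
        2.28783960e-02, -1.34052730e-04]), 'ee_pos': array([193.32887742, 593.88869013, 301.90286192]), 'orientation': array([-4.92344450e-01, -3.10250449e+00,  2.37614732e-03]), 'ft_force': array([-0.77496595,  0.2476698 ,  0.28906102]), 'moment': array([ 0.03647235, -0.03080319, -0.01312564]), 'grasp_force': 0.0, 'width': 87.71805995310203}
top {'fx': 476.9175948938034, 'fy': 476.9175948938034, 'cx': 322.34360770493265, 'cy': 202.9930468493338, 'rvec': array([ 2.23913986, -1.97809201,  0.20407521]), 'tvec': array([  -2.85710799,  521.97945577, 1201.06285458])}
side {'fx': 373.9498967602933, 'fy': 373.9498967602933, 'cx': 316.1454665286053, 'cy': 203.75359926228379, 'rvec': array([ 2.06023292, -0.48040004,  0.27415874]), 'tvec': array([-425.82275442,  249.98373216,  666.87523584])}
wrist {'fx': 277.1279473198778, 'fy': 277.1279473198778, 'cx': 319.2128280851024, 'cy': 191.29873460461846, 'hand_eye': array([[ 3.81302978e-04, -9.54648255e-01, -2.97735729e-01,
         8.18715661e+01],
       [ 9.99999851e-01,  2.47653907e-04,  4.86607878e-04,
         4.25110170e-01],
       [-3.90803944e-04, -2.97735870e-01,  9.54648207e-01,
        -8.19286246e+01],
       [ 0.00000000e+00,  0.00000000e+00,  0.00000000e+00,
         1.00000000e+00]])}
```

View pics/top0.png

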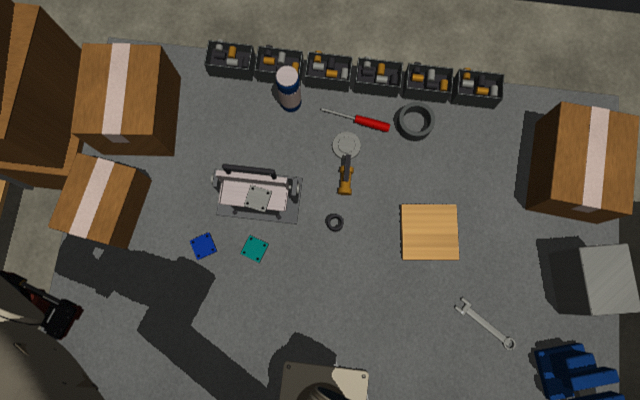

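View pics/side0.png

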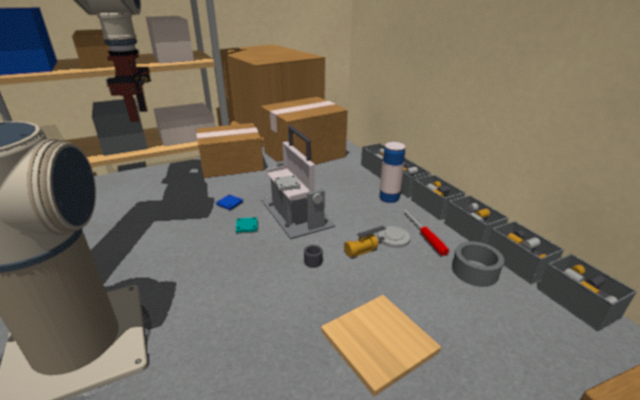

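The top view shows the tray at about (257,190), with its bar at (250,169). The board is at (430,232), the valve at (345,170) and the coupling at (335,222). The side view agrees. Next I'll enlarge the tray.

```bash
cat > h.py <<'E'
import numpy as np, cv2
from scipy.spatial.transform import Rotation as R
from workcell import readout, vision
def cam(n,obs=None):
    p=vision.camera_params(n)
    if n=="wrist":
        T=np.eye(4);T[:3,:3]=R.from_rotvec(obs["orientation"]).as_matrix();T[:3,3]=obs["ee_pos"]
        W=T@p["hand_eye"]; return p,W[:3,:3],W[:3,3]
    Rm=R.from_rotvec(p["rvec"]).as_matrix(); return p,Rm.T,-Rm.T@p["tvec"]
def ray(c,u,v):
    p,Rc,o=c; return o,Rc@np.array([(u-p["cx"])/p["fx"],(v-p["cy"])/p["fy"],1])
def at_z(c,u,v,z):
    o,d=ray(c,u,v); return o+d*(z-o[2])/d[2]
def proj(c,X):
    p,Rc,o=c; q=Rc.T@(np.asarray(X)-o); return np.array([p["fx"]*q[0]/q[2]+p["cx"],p["fy"]*q[1]/q[2]+p["cy"]])
E
python3 - <<'E'
from h import *
im=cv2.imread("pics/top0.png"); c=cam("top")
cv2.imwrite("pics/crop1.png",cv2.resize(im[150:235,200:312],None,fx=7,fy=7,interpolation=cv2.INTER_CUBIC))
hsv=cv2.cvtColor(im,cv2.COLOR_BGR2HSV); m=cv2.inRange(hsv,(8,60,120),(30,255,255)); m[:, :380]=0; m[:,480:]=0
m[:180]=0; m[290:]=0
ct=max(cv2.findContours(m,0,2)[0],key=cv2.contourArea); r=cv2.minAreaRect(ct)
b=np.array([at_z(c,*q,18) for q in cv2.boxPoints(r)]); print(b.round(1),b.mean(0))
print("sides",np.linalg.norm(b[1]-b[0]),np.linalg.norm(b[2]-b[1]))
for n,u,v in (("valve ball",345,185),("disc",346,145),("coup",335,222)): print(n,at_z(c,u,v,25))
E
```

```text
[[ 549.2 -151.8   18. ]
 [ 568.3 -304.9   18. ]
 [ 420.1 -314.7   18. ]
 [ 401.6 -165.1   18. ]] [ 484.80410918 -234.10312682   18.        ]
sides 154.29057979559994 148.5014674306672
valve ball [580.84564399   7.31305071  25.        ]
disc [693.81253668  17.44083435  25.        ]
coup [476.76066973  22.26278297  25.        ]
```

View pics/crop1.png

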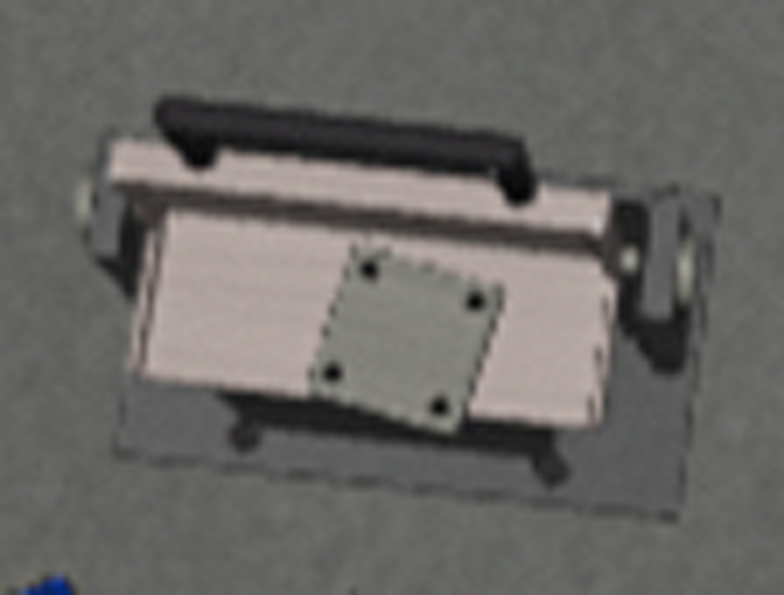

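The crop shows the bar running from (162,112) to (522,152), the first leaf toward the robot, and the flange with its plain back up around (408,340). Next I'll work out the tray pose and check it against the outline.

```bash
python3 - <<'E'
from h import *
c=cam("top"); P=lambda x,y,z:at_z(c,200+x/7-.43,150+y/7-.43,z)
a,b=P(164,112,230),P(520,152,230); print(a,b,np.linalg.norm(a-b))
d=(a-b)[:2]/np.linalg.norm(a-b); yaw=np.arctan2(-d[0],d[1]); print("yaw deg",np.degrees(yaw))
ex=np.array([np.cos(yaw),np.sin(yaw),0]); ey=np.array([-ex[1],ex[0],0])
m=(a+b)/2; h=m-2*ex; h[2]=100; print("hinge from bar",h)
for n,x,y,z in (("leaf edge L",138,377,103),("leaf edge R",600,425,103),("flange",408,340,114),("top of leaf2 L",108,150,180),("top leaf2 R",610,200,180),("base nearL",115,455,8),("base nearR",680,520,8)):
    q=P(x,y,z)-h; print(n,round(q@ex,1),round(q@ey,1))
cs=cam("side"); print("side px: bar",proj(cs,m),"hinge",proj(cs,h), "baseR far", proj(cs,h+53*ex-112*ey-[0,0,92]))
E
```

```text
[540.90109774 293.66961008 230.        ] [541.94838993 176.60668788 230.        ] 117.067606855579
yaw deg 0.5125775117713751
hinge from bar [539.42482387 235.12025689 100.        ]
leaf edge L -63.8 83.3
leaf edge R -62.1 -84.0
flange -41.3 -12.9
top of leaf2 L -0.5 87.5
top leaf2 R 1.8 -84.6
base nearL -78.5 109.8
base nearR -78.7 -110.4
side px: bar [298.50889317 133.21531135] hinge [299.00035803 179.71774675] baseR far [335.81447509 224.05127089]
```

The geometry agrees: hinge at about (539,235,100), bar at (541.5,235,230) and yaw about 0.5–1°. I'll move above the bar and turn the hand so it closes along x.

Call:
servo_tool --plan '[[[-1,0.7,-0.6,0.08,0,0,-0.96],[-1,0.7,-0.6,0.08,0,0,-0.96],[-1,0.7,-0.6,0.08,0,0,-0.96],[-1,0.7,-0.6,0.08,0,0,-0.96],[-1,0.7,-0.6,0.08,0,0,-0.96]]]'

```text
t: 0.57
ee_pos: [334.3, 473.0, 318.6]
orientation: [-1.132, -2.93, 0.001]
ft_force: [0.2, 0.4, -0.8]
width: 87.9
grasp_force: 0.0
```

Call:
servo_tool --plan '[[[-1,0.7,-0.6,0.08,0,0,-0.96],[-1,0.7,-0.6,0.08,0,0,-0.96],[-1,0.7,-0.6,0.08,0,0,-0.96],[-1,0.7,-0.6,0.08,0,0,-0.96],[-1,0.7,-0.6,0.08,0,0,-0.96]]]'

```text
t: 0.98
ee_pos: [474.5, 352.8, 334.7]
orientation: [-1.717, -2.631, 0.0]
ft_force: [0.7, 1.1, -0.7]
width: 88.0
grasp_force: 0.0
```

Call:
servo_tool --plan '[[[-1,0.7,-0.6,0.08,0,0,-0.96],[-1,0.7,-0.6,0.08,0,0,-0.96],[-1,0.7,-0.6,0.08,0,0,-0.96],[-1,0.7,-0.6,0.08,0,0,-0.96],[-1,0,0,0,0,0,0]]]'

```text
t: 1.4
ee_pos: [589.7, 254.4, 347.9]
orientation: [2.135, 2.301, 0.002]
ft_force: [-0.6, -0.2, -0.3]
width: 88.0
grasp_force: 0.0
```

Call:
servo_tool --plan '[[[-1,0.28,-0.24,0.05,0,0,-0.72],[-1,0.28,-0.24,0.05,0,1,0],[-1,0,0,0,0,1,0],[-1,0,0,0,0,1,0],[-1,0,0,0,0,1,0]]]'

```text
t: 1.82
ee_pos: [607.6, 239.2, 351.7]
orientation: [-2.006, -2.049, 0.358]
ft_force: [0.7, 0.1, 0.4]
width: 87.5
grasp_force: 0.0
```

Call:
servo_tool --plan '[[[-1,0,0,0,0,1,0],[-1,0,0,0,0,1,0],[-1,0,0,0,0,0,0]]]'

```text
t: 2.07
ee_pos: [608.1, 239.1, 349.3]
orientation: [-1.902, -1.941, 0.516]
ft_force: [-1.6, -0.4, -0.7]
width: 87.6
grasp_force: 0.0
```

```bash
python3 - <<'E'
from h import *
o=readout.get_obs(); c=cam("wrist",o); im=vision.get_image("wrist").copy()
print(o["ee_pos"],R.from_rotvec(o["orientation"]).as_matrix().round(3),o["qpos"])
for q in ((541.5,290,230),(541.5,180,230),(541.5,235,230)):
    u=proj(c,q);print(u); cv2.circle(im,tuple(int(t) for t in u),3,(255,0,0),1)
cv2.imwrite("pics/w1.png",im[:,:,::-1])
E
```

```text
[608.11255742 239.12379509 349.25874596] [[-0.018  0.863 -0.505]
 [ 1.     0.02  -0.001]
 [ 0.009 -0.505 -0.863]] [0.30356993 0.61677626 1.26988909 0.15366705 1.76227399 0.27340216]
[323.45610828 146.86684105]
[320.40069149 268.59232278]
[321.82154753 211.98649861]
```

View pics/w1.png

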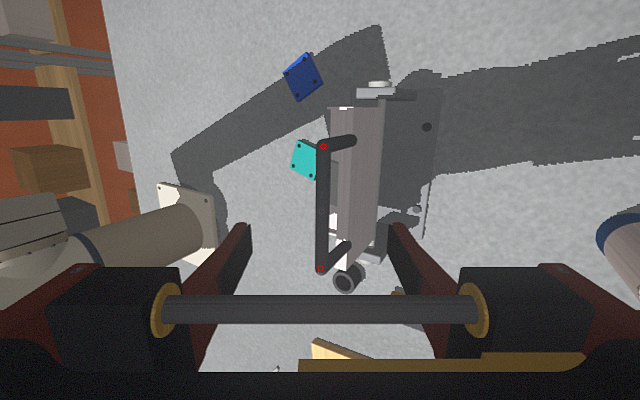

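The wrist view shows the projected bar points at (323,147), (322,212) and (320,269) lying on the bar, centred between the fingers. I'll descend along the tool axis and close.

Call:
servo_tool --plan '[[[-1,-0.3,-0.03,-0.55,0,0,0],[-1,-0.3,-0.03,-0.55,0,0,0],[-1,-0.3,-0.04,-0.55,0,0,0],[-1,0,0,0,0,0,0],[0.5,0,0,0,0,0,0]]]'

```text
t: 2.53
ee_pos: [571.0, 235.3, 285.5]
orientation: [-1.905, -1.945, 0.512]
ft_force: [0.1, -0.5, 0.2]
width: 83.9
grasp_force: 0.0
```

Call:
servo_tool --plan '[[[1,0,0,0,0,0,0],[1,0,0,0,0,0,0],[1,0,0,0,0,0,0],[1,0,0,0,0,0,0],[1,0,0,0,0,0,0]]]'

```text
t: 2.95
ee_pos: [572.3, 235.1, 286.1]
orientation: [-1.906, -1.945, 0.509]
ft_force: [-0.3, -0.2, -0.9]
width: 51.3
grasp_force: 0.0
```

Call:
servo_tool --plan '[[[1,0,0,0,0,0,0],[1,0,0,0,0,0,0]]]'

```text
t: 3.12
ee_pos: [572.0, 235.0, 285.6]
orientation: [-1.906, -1.944, 0.51]
ft_force: [-1.1, 0.2, 0.1]
width: 37.7
grasp_force: 0.0
```

Call:
servo_tool --plan '[[[1,0,0,0,0,0,0],[1,0,0,0,0,0,0],[1,0,0,0,0,0,0],[1,0,0,0,0,0,0],[1,0,0,0,0,0,0]]]'

```text
t: 3.53
ee_pos: [572.6, 235.1, 285.0]
orientation: [-1.907, -1.945, 0.508]
ft_force: [4.8, 0.5, -4.6]
width: 11.2
grasp_force: 30.0
```

```bash
python3 - <<'E'
import numpy as np
th=np.r_[np.arange(0,1.61,.1),np.arange(1.65,2.01,.05)]
p=np.c_[2*np.cos(th)+130*np.sin(th),-2*np.sin(th)+130*np.cos(th)]
for a,d in zip(th[1:],np.diff(p,axis=0)/40): print(round(a,2),d.round(2))
print(p[[8,16,-1]]-p[0])
E
```

```text
0.1 [ 0.32 -0.02]
0.2 [ 0.32 -0.05]
0.3 [ 0.31 -0.09]
0.4 [ 0.3  -0.12]
0.5 [ 0.29 -0.15]
0.6 [ 0.27 -0.17]
0.7 [ 0.26 -0.2 ]
0.8 [ 0.23 -0.23]
0.9 [ 0.21 -0.25]
1.0 [ 0.18 -0.27]
1.1 [ 0.16 -0.28]
1.2 [ 0.13 -0.3 ]
1.3 [ 0.1  -0.31]
1.4 [ 0.07 -0.32]
1.5 [ 0.03 -0.32]
1.6 [ 0.   -0.32]
1.65 [-0.01 -0.16]
1.7 [-0.02 -0.16]
1.75 [-0.03 -0.16]
1.8 [-0.04 -0.16]
1.85 [-0.04 -0.16]
1.9 [-0.05 -0.15]
1.95 [-0.06 -0.15]
2.0 [-0.07 -0.15]
[[  92.64970524  -40.86283997]
 [ 127.88616935 -135.79508511]
 [ 115.37637181 -185.9176836 ]]
```

The bar is gripped (width 11.2 mm, 30 N). Now the arc.

Call:
servo_tool --plan '[[[1,0.32,0,-0.02,0,0,0],[1,0.32,0,-0.05,0,0,0],[1,0.31,0,-0.09,0,0,0],[1,0.3,0,-0.12,0,0,0],[1,0,0,0,0,0,0]]]'

```text
t: 3.95
ee_pos: [623.3, 235.3, 275.5]
orientation: [-1.905, -1.944, 0.509]
ft_force: [2.8, -0.1, 7.2]
width: 11.1
grasp_force: 30.0
```

Call:
servo_tool --plan '[[[1,0.29,0,-0.15,0,0,0],[1,0.27,0,-0.17,0,0,0],[1,0.26,0,-0.2,0,0,0],[1,0.23,0,-0.23,0,0,0],[1,0,0,0,0,0,0]]]'

```text
t: 4.37
ee_pos: [665.5, 235.2, 244.0]
orientation: [-1.907, -1.945, 0.508]
ft_force: [5.5, 2.1, -0.3]
width: 10.9
grasp_force: 30.0
```

Call:
servo_tool --plan '[[[1,0.21,0,-0.25,0,0,0],[1,0.18,0,-0.27,0,0,0],[1,0.16,0,-0.28,0,0,0],[1,0.13,0,-0.3,0,0,0],[1,0,0,0,0,0,0]]]'

```text
t: 4.78
ee_pos: [692.0, 235.2, 198.1]
orientation: [-1.906, -1.944, 0.509]
ft_force: [3.2, 1.1, -4.9]
width: 11.3
grasp_force: 30.0
```

Call:
servo_tool --plan '[[[1,0.1,0,-0.31,0,0,0],[1,0.07,0,-0.32,0,0,0],[1,0.03,0,-0.32,0,0,0],[1,0,0,-0.32,0,0,0],[1,0,0,0,0,0,0]]]'

```text
t: 5.2
ee_pos: [699.0, 235.0, 145.8]
orientation: [-1.906, -1.944, 0.511]
ft_force: [2.8, 1.6, -8.0]
width: 11.4
grasp_force: 30.0
```

Call:
servo_tool --plan '[[[1,-0.01,0,-0.16,0,0,0],[1,-0.02,0,-0.16,0,0,0],[1,-0.03,0,-0.16,0,0,0],[1,-0.04,0,-0.16,0,0,0],[1,0,0,0,0,0,0]]]'

```text
t: 5.62
ee_pos: [695.2, 235.0, 122.1]
orientation: [-1.907, -1.945, 0.509]
ft_force: [4.4, 0.9, -5.5]
width: 11.3
grasp_force: 30.0
```

Call:
servo_tool --plan '[[[1,-0.04,0,-0.16,0,0,0],[1,-0.05,0,-0.15,0,0,0],[1,-0.06,0,-0.15,0,0,0],[1,-0.05,0,-0.1,0,0,0],[1,0,0,0,0,0,0]]]'

```text
t: 6.03
ee_pos: [687.7, 234.6, 99.2]
orientation: [-1.908, -1.946, 0.508]
ft_force: [8.3, -0.1, -7.7]
width: 11.5
grasp_force: 30.0
```

Call:
servo_tool --plan '[[[1,0,0,0,0,0,0],[1,0,0,0,0,0,0],[1,0,0,0,0,0,0],[1,0,0,0,0,0,0],[1,0,0,0,0,0,0]]]'

```text
t: 6.45
ee_pos: [687.7, 234.6, 99.2]
orientation: [-1.908, -1.946, 0.508]
ft_force: [8.7, -0.2, -7.8]
width: 11.3
grasp_force: 30.0
```

```bash
python3 - <<'E'
from h import *
im=vision.get_image("top"); a=cv2.resize(im[140:240,200:320],None,fx=5,fy=5,interpolation=2)
im=vision.get_image("side"); b=cv2.resize(im[120:250,240:360],None,fx=3,fy=3,interpolation=2)
b=cv2.copyMakeBorder(b,0,500-b.shape[0],0,0,0)
o=np.hstack([a,b])[:,:,::-1]; cv2.imwrite("pics/t2.png",cv2.resize(o,None,fx=.8,fy=.8)); print(o.shape)
E
```

```text
(500, 960, 3)
```

View pics/t2.png

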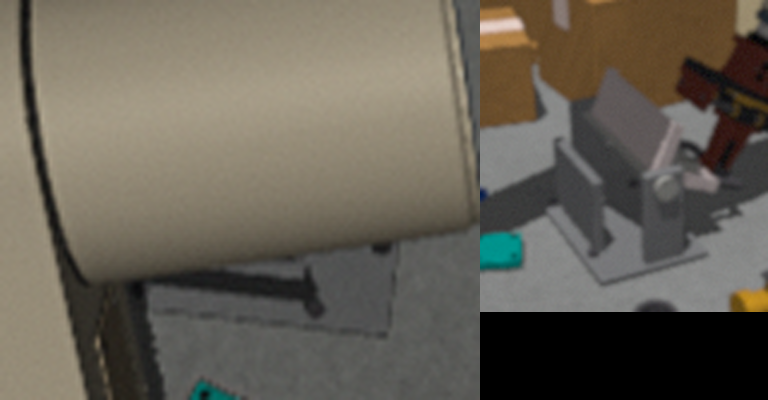

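The tray is near 2.0. The flange is hidden behind the first leaf in the side view, and the arm covers it in the top view. I'll bring the second leaf back to level, release, back off and look.

Call:
servo_tool --plan '[[[1,0.07,0,0.15,0,0,0],[1,0.06,0,0.15,0,0,0],[1,0.05,0,0.15,0,0,0],[1,0.04,0,0.16,0,0,0],[1,0.04,0,0.16,0,0,0]]]'

```text
t: 6.97
ee_pos: [697.5, 234.7, 128.8]
orientation: [-1.907, -1.945, 0.51]
ft_force: [5.0, -0.0, -12.4]
width: 11.4
grasp_force: 30.0
```

Call:
servo_tool --plan '[[[1,0.03,0,0.16,0,0,0],[1,0.02,0,0.16,0,0,0],[1,0.01,0,0.16,0,0,0],[1,0,0,0.1,0,0,0],[1,0,0,0,0,0,0]]]'

```text
t: 7.38
ee_pos: [700.3, 234.8, 153.6]
orientation: [-1.908, -1.946, 0.509]
ft_force: [6.4, -1.1, -3.9]
width: 11.4
grasp_force: 30.0
```

Call:
servo_tool --plan '[[[0.3,0,0,0,0,0,0],[0.3,0,0,0,0,0,0],[0.3,0,0,0,0,0,0],[0.3,0,0,0,0,0,0],[0.3,0.1,0,0.17,0,0,0]]]'

```text
t: 7.8
ee_pos: [702.4, 235.1, 160.8]
orientation: [-1.903, -1.943, 0.515]
ft_force: [-0.2, 0.1, -0.4]
width: 30.7
grasp_force: 0.0
```

Call:
servo_tool --plan '[[[0.3,0.3,0,0.52,0,0,0],[0.3,0.3,0,0.6,0,0,0],[0,0.2,0,0.9,0,-1,0],[-1,0,0,0.9,0,-1,0],[-1,0,0,0.9,0,-1,0]]]'

```text
t: 8.22
ee_pos: [736.6, 234.8, 316.5]
orientation: [-2.062, -2.103, 0.267]
ft_force: [0.4, 0.7, -0.1]
width: 47.9
grasp_force: 0.0
```

Call:
servo_tool --plan '[[[-1,-0.5,0,0,0,-1,0],[-1,-0.5,-0.5,0,0,-1,0],[-1,-0.5,-0.5,0,0,-1,0],[-1,-0.5,-0.5,0,0,0,0],[-1,0,0,0,0,0,0]]]'

```text
t: 8.63
ee_pos: [652.1, 172.4, 316.3]
orientation: [-2.199, -2.243, 0.004]
ft_force: [1.0, 0.3, 0.3]
width: 80.4
grasp_force: 0.0
```

```bash
python3 - <<'E'
from h import *
o=readout.get_obs(); im=vision.get_image("wrist"); np.save("o1.npy",o,allow_pickle=True)
print(o["ee_pos"],o["t"]); cv2.imwrite("pics/w2.png",im[:,:,::-1])
E
```

```text
[652.08858985 172.40762771 316.3457626 ] 8.6333
```

View pics/w2.png

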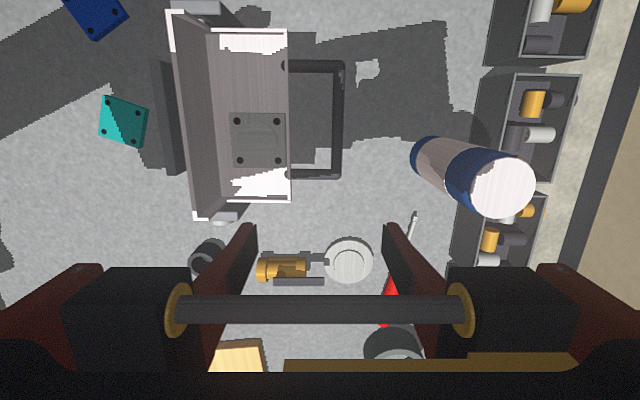

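The wrist view shows the flange on the second leaf against the end lip, at about (258,139). I'll enlarge it to confirm the raised face is up.

```bash
python3 - <<'E'
from h import *
im=cv2.imread("pics/w2.png")[90:190,200:310]
g=cv2.resize(im,None,fx=5,fy=5,interpolation=cv2.INTER_CUBIC)
e=np.clip((g.astype(float)-40)*2,0,255).astype(np.uint8)
cv2.imwrite("pics/w2c.png",e)
E
```

```text
(no output)
```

View pics/w2c.png

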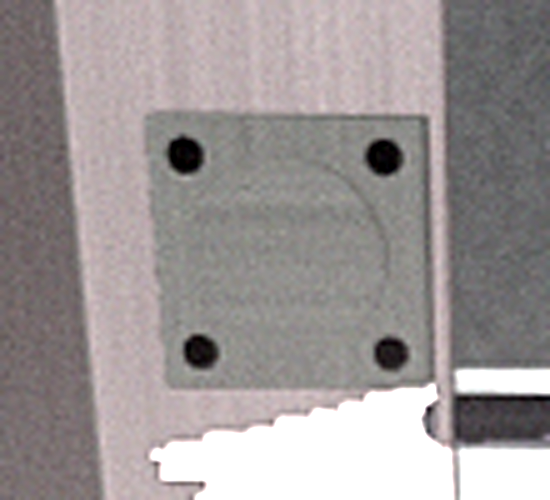

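The raised ring is visible, so the raised face is up. The holes are at crop (185,155), (384,157), (391,352) and (200,352). Next I'll compute the grasp.

```bash
python3 - <<'E'
from h import *
o=np.load("o1.npy",allow_pickle=True).item(); c=cam("wrist",o)
P=lambda x,y,z:at_z(c,200+x/5-.4,90+y/5-.4,z)
k=[(147,115),(428,116),(432,385),(170,387)]
K=np.array([P(*q,111) for q in k]); H=np.array([P(*q,111) for q in ((185,155),(384,157),(391,352),(200,352))])
for A in (K,H):
    print(A.round(1),A.mean(0).round(1),[np.linalg.norm(A[i]-A[i-1]).round(1) for i in range(4)])
    for i in range(4):
        d=A[i]-A[i-1]; print(round(np.degrees(np.arctan2(d[1],d[0])),1),end=" ")
    print()
Rm=R.from_rotvec(o["orientation"]).as_matrix(); print(Rm.round(3),o["qpos"])
print("lip top?",P(442,100,109),"bar",at_z(c,339,120,100))
E
```

```text
[[560.6 245.5 111. ]
 [616.7 246.4 111. ]
 [616.6 191.7 111. ]
 [561.2 190.2 111. ]] [588.8 218.5 111. ] [np.float64(55.4), np.float64(56.1), np.float64(54.7), np.float64(55.4)]
90.6 0.9 -90.1 -178.4 
[[567.7 237.9 111. ]
 [607.7 238.3 111. ]
 [608.1 198.6 111. ]
 [568.1 197.8 111. ]] [587.9 218.2 111. ] [np.float64(40.1), np.float64(40.0), np.float64(39.7), np.float64(40.1)]
90.5 0.6 -89.4 -178.8 
[[-0.019  1.    -0.002]
 [ 1.     0.019 -0.001]
 [-0.001 -0.002 -1.   ]] [ 2.41124588e-01  4.83075053e-01  1.49944590e+00 -9.28020550e-04
  1.16138799e+00  2.22072714e-01]
lip top? [619.32879081 249.52839565 109.        ] bar [671.40252826 240.00188135 100.        ]
```

The flange is at (588,218) with its edges at 0.7°. Its apparent size matches, so the leaf is level. I'll turn the hand −90° to close along y and come down.

Call:
servo_tool --plan '[[[-0.7,-0.08,0.06,-0.07,0,0,-0.95],[-0.7,-0.08,0.06,-0.07,0,0,-0.95],[-0.7,-0.08,0.06,-0.07,0,0,-0.95],[-0.7,-0.08,0.06,-0.07,0,0,-0.95],[-0.7,-0.08,0.06,-0.07,0,0,-0.95]]]'

```text
t: 9.1
ee_pos: [641.1, 188.0, 301.3]
orientation: [-2.617, -1.738, -0.001]
ft_force: [0.7, 0.3, 0.5]
width: 74.4
grasp_force: 0.0
```

Call:
servo_tool --plan '[[[-0.7,-0.08,0.06,-0.07,0,0,-0.95],[-0.7,-0.08,0.06,-0.07,0,0,-0.95],[-0.7,-0.08,0.06,-0.07,0,0,-0.95],[-0.7,-0.08,0.06,-0.07,0,0,-0.95],[-0.7,-0.08,0.06,-0.07,0,0,-0.95]]]'

```text
t: 9.52
ee_pos: [625.1, 200.1, 287.2]
orientation: [-2.918, -1.162, -0.001]
ft_force: [-1.4, -0.8, -0.2]
width: 74.6
grasp_force: 0.0
```

Call:
servo_tool --plan '[[[-0.7,-0.08,0.06,-0.07,0,0,-0.95],[-0.7,-0.08,0.06,-0.07,0,0,-0.95],[-0.7,-0.08,0.06,-0.07,0,0,-0.95],[-0.7,-0.08,0.06,-0.07,0,0,-0.95],[-0.7,-0.08,0.06,-0.07,0,0,-0.95]]]'

```text
t: 9.93
ee_pos: [609.1, 212.1, 273.3]
orientation: [-3.095, -0.537, -0.001]
ft_force: [0.5, -1.0, -0.1]
width: 74.5
grasp_force: 0.0
```

Call:
servo_tool --plan '[[[-0.7,-0.08,0.06,-0.07,0,0,-0.95],[-0.7,-0.08,0.06,-0.07,0,0,-0.95],[-0.7,-0.08,0.06,-0.07,0,0,-0.95],[-0.7,-0.08,0.06,-0.07,0,0,-0.95],[-0.7,0,0,0,0,0,0]]]'

```text
t: 10.35
ee_pos: [595.6, 221.8, 261.5]
orientation: [-3.141, -0.021, 0.001]
ft_force: [-0.6, 0.6, -0.3]
width: 74.9
grasp_force: 0.0
```

```bash
python3 - <<'E'
from h import *
o=readout.get_obs(); c=cam("wrist",o); im=vision.get_image("wrist").copy()
Rm=R.from_rotvec(o["orientation"]).as_matrix();print(o["ee_pos"],o["width"],Rm.round(3))
for x,y in ((-28,-28),(28,-28),(28,28),(-28,28)):
    u=proj(c,(588+x,218+y,111)); cv2.circle(im,tuple(int(t) for t in u),2,(255,0,0),-1)
np.save("o2.npy",o,allow_pickle=True)
cv2.imwrite("pics/w3.png",im[:,:,::-1])
E
```

```text
[595.6306084 221.7514024 261.5061445] 74.88722386045725 [[ 1.     0.013 -0.001]
 [ 0.013 -1.     0.   ]
 [-0.001 -0.    -1.   ]]
```

View pics/w3.png

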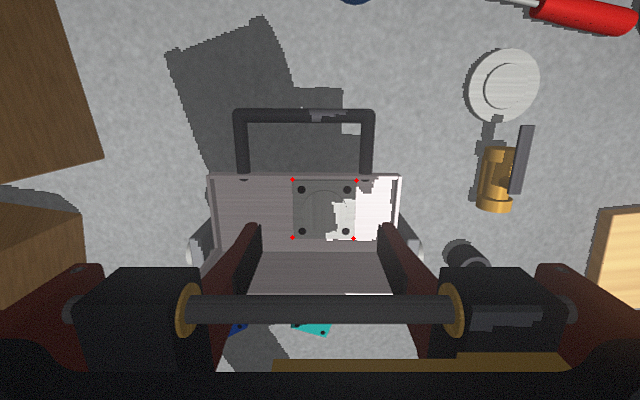

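The predicted corners at (292,180), (356,180), (353,239) and (292,237) sit on the flange. Descending.

Call:
servo_tool --plan '[[[-0.7,-0.19,-0.1,-0.3,0,0,0],[-0.7,0,0,-0.5,0,0,0],[-0.7,0,0,-0.5,0,0,0],[-0.7,0,0,-0.5,0,0,0],[-0.7,0,0,-0.1,0,0,0]]]'

```text
t: 10.82
ee_pos: [586.9, 216.4, 183.1]
orientation: [3.14, 0.029, -0.006]
ft_force: [-1.1, 0.3, -0.7]
width: 74.5
grasp_force: 0.0
```

Call:
servo_tool --plan '[[[-0.7,0,0,0,0,0,0]]]'

```text
t: 10.9
ee_pos: [587.5, 216.6, 184.7]
orientation: [3.141, 0.028, -0.004]
ft_force: [0.2, -0.4, -0.0]
width: 74.5
grasp_force: 0.0
```

Call:
servo_tool --plan '[[[-0.7,0,0,-0.04,0,0,0],[-0.7,0,0,0,0,0,0]]]'

```text
t: 11.07
ee_pos: [588.4, 217.0, 185.4]
orientation: [-3.141, -0.026, -0.003]
ft_force: [0.6, -0.4, 0.1]
width: 74.3
grasp_force: 0.0
```

Call:
servo_tool --plan '[[[-0.7,0,0,-0.07,0,0,0],[-0.7,0,0,0,0,0,0],[-0.7,0,0,0,0,0,0]]]'

```text
t: 11.32
ee_pos: [587.7, 216.7, 182.0]
orientation: [-3.141, -0.025, -0.001]
ft_force: [-0.8, -0.5, -0.2]
width: 75.0
grasp_force: 0.0
```

Call:
servo_tool --plan '[[[1,0,0,0,0,0,0],[1,0,0,0,0,0,0],[1,0,0,0,0,0,0],[1,0,0,0,0,0,0],[1,0,0,0,0,0,0]]]'

```text
t: 11.73
ee_pos: [587.5, 216.8, 181.6]
orientation: [-3.141, -0.025, -0.0]
ft_force: [-0.4, 0.7, 0.9]
width: 55.5
grasp_force: 30.0
```

Gripped (55.5 mm, 30 N). I'll lift and carry it over.

Call:
servo_tool --plan '[[[1,0,0,0.15,0,0,0],[1,0,0,0.3,0,0,0],[1,0,0,0.5,0,0,0],[1,0,0,0.6,0,0,0],[1,0,0,0.6,0,0,0]]]'

```text
t: 12.15
ee_pos: [587.0, 216.4, 268.6]
orientation: [3.141, 0.025, -0.002]
ft_force: [1.4, 0.2, -2.4]
width: 55.5
grasp_force: 30.0
```

Call:
servo_tool --plan '[[[1,0,0,0.5,0,0,0],[1,-0.05,-0.2,0.2,0,0,0],[1,-0.1,-0.4,0,0,0,0],[1,-0.15,-0.6,0,0,0,0.2],[1,-0.15,-0.7,0,0,0,0.2]]]'

```text
t: 12.57
ee_pos: [567.9, 139.3, 294.3]
orientation: [3.14, 0.083, -0.003]
ft_force: [0.6, -1.3, -5.3]
width: 55.7
grasp_force: 30.0
```

Call:
servo_tool --plan '[[[1,-0.16,-0.7,0,0,0,0.2],[1,-0.16,-0.7,0,0,0,0.2],[1,-0.16,-0.7,0,0,0,0.2],[1,-0.16,-0.7,0,0,0,0.1],[1,-0.16,-0.7,0,0,0,0]]]'

```text
t: 12.98
ee_pos: [535.2, -1.7, 294.0]
orientation: [3.137, 0.176, -0.005]
ft_force: [0.4, 0.3, -4.2]
width: 55.6
grasp_force: 30.0
```

Call:
servo_tool --plan '[[[1,-0.16,-0.7,0,0,0,0],[1,-0.16,-0.7,0,0,0,0],[1,-0.16,-0.7,0,0,0,0],[1,-0.16,-0.7,0,0,0,0],[1,-0.16,-0.7,0,0,0,0]]]'

```text
t: 13.4
ee_pos: [503.0, -141.2, 294.0]
orientation: [-3.136, -0.175, 0.005]
ft_force: [0.5, -0.7, -2.3]
width: 55.9
grasp_force: 30.0
```

Call:
servo_tool --plan '[[[1,-0.16,-0.7,0,0,0,0],[1,-0.16,-0.6,0,0,0,0],[1,-0.1,-0.4,0,0,0,0],[1,-0.1,-0.3,0,0,0,0],[1,0,0,0,0,0,0]]]'

```text
t: 13.82
ee_pos: [482.6, -221.4, 294.4]
orientation: [-3.136, -0.172, 0.004]
ft_force: [0.3, -0.8, -3.4]
width: 55.6
grasp_force: 30.0
```

```bash
python3 - <<'E'
from h import *
o=readout.get_obs(); c=cam("wrist",o); im=vision.get_image("wrist").copy()
Rm=R.from_rotvec(o["orientation"]).as_matrix();print(o["ee_pos"],o["width"],o["grasp_force"],o["t"],Rm.round(3))
np.save("o3.npy",o,allow_pickle=True)
b=np.array([[549.2,-151.8,18],[568.3,-304.9,18],[420.1,-314.7,18],[401.6,-165.1,18]])
for q in b:
    u=proj(c,q); print(u.round(0)); cv2.circle(im,tuple(int(t) for t in u),3,(255,0,0),-1)
cv2.imwrite("pics/w4.png",im[:,:,::-1])
E
```

```text
[ 482.59719578 -221.36053333  294.37593292] 55.6219080198537 29.997612833976746 13.8167 [[ 0.994  0.109 -0.002]
 [ 0.109 -0.994  0.   ]
 [-0.002 -0.001 -1.   ]]
[270. 112.]
[394. 110.]
[381. 220.]
[273. 222.]
```

View pics/w4.png

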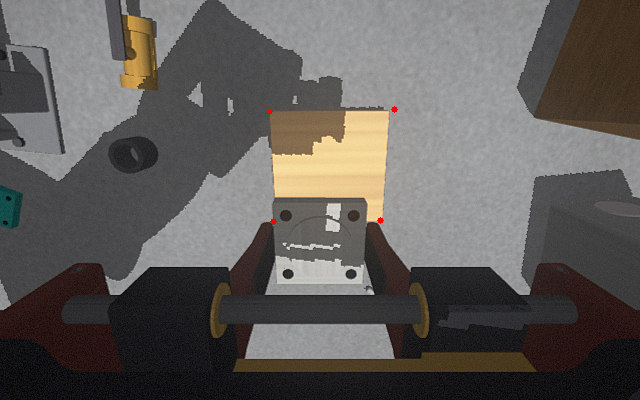

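The board's far corners show at (270,112) and (389,111). The top-view estimate was slightly wide on the right, so I'll recompute from this view, with the flange's centre in the grip.

```bash
python3 - <<'E'
from h import *
o=np.load("o3.npy",allow_pickle=True).item(); c=cam("wrist",o)
a,b=at_z(c,270,111.5,18),at_z(c,389,111,18); d=b-a;L=np.linalg.norm(d);print(a,b,L,np.degrees(np.arctan2(d[1],d[0])))
n=np.array([d[1],-d[0],0])/L; ctr=(a+b)/2+75*n; print("board",ctr, (a+b)/2-75*n)
z=o["ee_pos"][2]-81.6+11
H=np.array([at_z(c,*q,z) for q in((286,215.5),(353.5,215.5),(351,274),(288,274))]);print("flange",H.mean(0),[np.linalg.norm(H[i]-H[i-1]).round(1) for i in range(4)], H.round(1))
E
```

```text
[ 549.51833194 -151.94837155   18.        ] [ 566.29119925 -298.75641957   18.        ] 147.76309431905187 -83.48219972765943
board [ 483.38951771 -233.8657869    18.        ] [ 632.42001348 -216.83900421   18.        ]
flange [ 482.37860676 -221.28925138  223.77593292] [np.float64(40.1), np.float64(40.0), np.float64(40.1), np.float64(40.1)] [[ 500.1 -199.3  223.8]
 [ 504.5 -239.   223.8]
 [ 464.7 -243.3  223.8]
 [ 460.2 -203.5  223.8]]
```

Call:
servo_tool --plan '[[[1,0.04,-0.16,-0.4,0,0,0],[1,0,-0.16,-0.7,0,0,0],[1,0,0,-0.8,0,0,0],[1,0,0,-0.8,0,0,0],[1,0,0,-0.7,0,0,0]]]'

```text
t: 14.28
ee_pos: [485.6, -231.0, 157.6]
orientation: [-3.136, -0.177, 0.002]
ft_force: [-0.3, -0.6, -4.3]
width: 55.7
grasp_force: 30.0
```

Call:
servo_tool --plan '[[[1,0,0,-0.6,0,0,0],[1,0,0,-0.35,0,0,0],[1,0,0,-0.2,0,0,0],[1,0,0,0,0,0,0],[1,0,0,0,0,0,0]]]'

```text
t: 14.7
ee_pos: [486.4, -231.7, 113.6]
orientation: [-3.136, -0.177, 0.001]
ft_force: [0.5, -0.1, -2.3]
width: 55.5
grasp_force: 30.0
```

Target TCP z is about 99.6, so I need 14 mm more. I'll also correct x and y by about −2 mm each.

Call:
servo_tool --plan '[[[1,-0.05,-0.05,-0.12,0,0,0],[1,0,0,-0.1,0,0,0],[1,0,0,-0.05,0,0,0],[1,0,0,0,0,0,0],[1,0,0,0,0,0,0]]]'

```text
t: 15.12
ee_pos: [484.3, -234.2, 102.9]
orientation: [3.137, 0.176, 0.0]
ft_force: [-0.8, 0.4, -3.9]
width: 55.9
grasp_force: 30.0
```

Call:
servo_tool --plan '[[[1,0,0,-0.025,0,0,0],[1,0,0,0,0,0,0]]]'

```text
t: 15.28
ee_pos: [484.4, -234.2, 101.8]
orientation: [3.137, 0.176, 0.0]
ft_force: [0.2, -0.1, -3.4]
width: 55.6
grasp_force: 30.0
```

Call:
servo_tool --plan '[[[1,0,0,-0.025,0,0,0],[1,0,0,0,0,0,0]]]'

```text
t: 15.45
ee_pos: [484.3, -234.1, 100.6]
orientation: [-3.137, -0.176, 0.0]
ft_force: [-0.2, -0.0, -2.7]
width: 55.8
grasp_force: 30.0
```

Call:
servo_tool --plan '[[[1,0,0,-0.02,0,0,0],[1,0,0,0,0,0,0],[1,0,0,0,0,0,0]]]'

```text
t: 15.7
ee_pos: [484.2, -234.1, 99.8]
orientation: [-3.137, -0.176, 0.0]
ft_force: [-0.1, -0.5, -2.4]
width: 55.6
grasp_force: 30.0
```

Call:
servo_tool --plan '[[[1,0,0,-0.015,0,0,0],[1,0,0,0,0,0,0],[1,0,0,0,0,0,0]]]'

```text
t: 15.95
ee_pos: [484.4, -234.2, 99.4]
orientation: [3.137, 0.176, 0.0]
ft_force: [-0.5, 0.5, -1.4]
width: 55.9
grasp_force: 30.0
```

Call:
servo_tool --plan '[[[1,0,0,-0.015,0,0,0],[1,0,0,0,0,0,0],[1,0,0,0,0,0,0]]]'

```text
t: 16.2
ee_pos: [484.4, -234.1, 99.3]
orientation: [3.137, 0.176, 0.0]
ft_force: [-1.2, 1.6, 4.6]
width: 55.9
grasp_force: 30.0
```

Call:
servo_tool --plan '[[[1,0,0,-0.015,0,0,0],[1,0,0,0,0,0,0],[1,0,0,0,0,0,0]]]'

```text
t: 16.45
ee_pos: [484.4, -234.1, 99.2]
orientation: [3.137, 0.176, 0.0]
ft_force: [-3.0, 1.9, 11.7]
width: 55.7
grasp_force: 30.0
```

Contact. I'll ease off a touch, open gently, and lift away clear.

Call:
servo_tool --plan '[[[1,0,0,0.015,0,0,0],[0.1,0,0,0,0,0,0],[-0.2,0,0,0,0,0,0],[-0.6,0,0,0,0,0,0],[-0.7,0,0,0,0,0,0]]]'

```text
t: 16.87
ee_pos: [484.6, -234.3, 98.8]
orientation: [3.136, 0.176, 0.001]
ft_force: [-0.4, 0.7, -0.2]
width: 65.6
grasp_force: 0.0
```

Call:
servo_tool --plan '[[[-0.7,0,0,0,0,0,0],[-0.7,0,0,0,0,0,0],[-0.7,0,0,0,0,0,0],[-0.7,0,0,0.2,0,0,0],[-0.7,0,0,0.4,0,0,0]]]'

```text
t: 17.28
ee_pos: [483.3, -233.7, 121.8]
orientation: [-3.135, -0.176, 0.005]
ft_force: [0.8, 0.0, 0.0]
width: 74.8
grasp_force: 0.0
```

Call:
servo_tool --plan '[[[-0.7,0,0,0.8,0,0,0],[-0.7,0,0,0.9,0,0,0],[-0.7,-0.4,0,0.9,0,0,0],[-0.7,-0.5,0,0.7,0,0,0],[-0.7,0,0,0,0,0,0]]]'

```text
t: 17.7
ee_pos: [447.8, -234.8, 260.0]
orientation: [3.133, 0.175, 0.009]
ft_force: [0.1, -0.4, 0.4]
width: 74.6
grasp_force: 0.0
```

```bash
python3 - <<'E'
from h import *
o=readout.get_obs(); c=cam("wrist",o); im=vision.get_image("wrist").copy()
t=vision.get_image("top")[120:280,200:480]
t=cv2.resize(t,(560,320),interpolation=2)
w=cv2.resize(im[40:260,160:460],(300,220))
u=proj(c,(484,-234,29)); print(u, o["ee_pos"],o["t"])
p=np.zeros((540,560,3),np.uint8); p[:320]=t; p[320:,:300]=w
cv2.imwrite("pics/end.png",p[:,:,::-1])
E
```

```text
[321.60577546 149.12033547] [ 447.77908535 -234.75765241  260.02525641] 17.7
```

View pics/end.png

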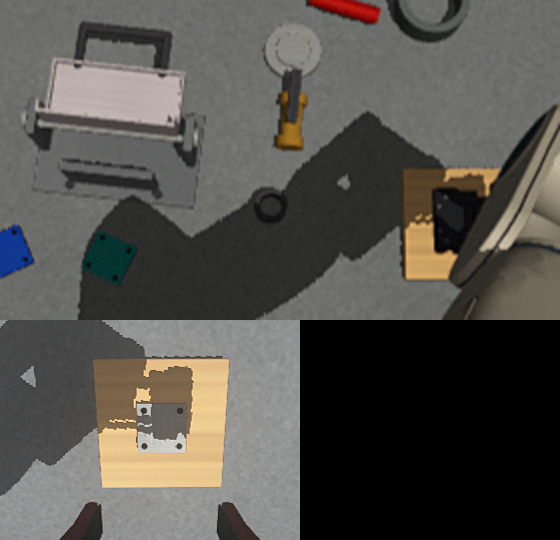

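The final view shows the flange lying flat near the middle of the board: flange at (162,428), board centre at about (161,425). The valve and coupling have not moved, and the hand is clear.

```bash
python3 -c "
from workcell import close_job
print(close_job())"
```

```text
the job is handed in; nothing more can be done
None
```

The flange was tumbled in the tray and laid flat, raised face up, in the middle of the plywood board; the valve and coupling were not touched, and the job was handed in after about 18 s of robot time.

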